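# Load the warm-air drying rack and set its heat dial

### The job

Take the washed white modelling board that leans in the enamel roasting tray and stand it upright on its long edge in one of the two free slots of the wire drying rack, lowering it in rather than dropping it. Turn the heat dial on the rack's fan tower clockwise until its pointer stands at the triangle mark. Leave the two things already drying in the rack and the cup in the tray where they are.

Things in the scene. Friction and masses are not known exactly. Their poses are not given: they have to be found in the camera images.
- board: The job's board: plain white polyethylene, 160 long x 120 high x 12 mm thick, about 0.2 kg, loose. It stands on a long edge in the roasting tray, leaning back 17 degrees on the rim of the tray's far (+x) wall, so its top edge lies away from the robot. Origin: middle of its bottom long edge; x through the thickness, y along the 160 mm, z up the board to its top edge.
- board_top (a point): Middle of the board's top long edge (120 mm from the origin along the board's z), same axes as the board. Start: about 118 mm above the table, so some 60 mm of the board's slope is free above the tray's rim. Pinch here across the 12 mm thickness, tool tilted with the board.
- board_mid (a point): Centre of the board (60 mm from its origin along z), same axes as the board.
- dryer: Warm-air drying rack, pale grey, fixed, 240 (x) x 340 (y) mm. Origin: centre of its underside, z up. Wire rack at y -170 to 50 mm: deck 40 mm above the table, lip round it 53 mm above the table. Fan tower at y 50 to 170 mm, its flat top 120 mm above the table, with the dial (axis at x -45, y 110 mm). Four slots 50 mm apart along x; a board in a slot has its faces square to the dryer's x.
- slot0 (a point): Slot nearest the dryer's -x side, free: middle of the slot at deck height, where a board's bottom edge rests. Axes as the dryer's. A slot lies between two wire hoops that run along y, 136 mm long, tops 62 mm above the deck; 17 mm clear, flaring to 25 mm at the top, so a board leans a little in it. Between tower and end lip a 160 mm board has 27 mm of play either way along y.
- slot1 (a point): Second slot, taken (cake board or enamel plate): middle at deck height, axes as the dryer's.
- slot2 (a point): Third slot, free, with a taken slot on either side (50 mm centre to centre). Neighbouring slots are parted by dividers: two hoops 20 mm apart at the top, closed over by a flat steel cap; only the open gaps between dividers are slots. Middle at deck height, axes as the dryer's.
- slot3 (a point): Fourth slot, at the dryer's far (+x) side, taken (cake board or enamel plate): middle at deck height, axes as the dryer's.
- dial (a joint): Heat dial's angle in rad: 0 = off, growing clockwise seen from above, end stops at 0 and 5.24; it starts between 0.3 and 0.9, and 1.745 puts the pointer at the triangle mark. Stays where it is left; turning it takes about 0.05 N m.
- dial_grip (a point): On the dial's vertical axis at the height to grip, 153 mm above the table. Dark pointer knob: disc of radius 27 mm, its top 132 mm above the table; on it an upright bar 16 mm wide, from 28 mm behind the axis to 20 mm ahead, top 162 mm above the table; then a narrower, lower nose to 32 mm ahead. A white line runs along bar and nose. Axes: x from the axis to the nose, z up; turns with the dial.
- dial_nose (a point): Tip of the pointer nose, 32 mm from the dial's axis; turns with the dial.
- dial_mark (a point): Inner tip of the one solid triangle printed on the round white dial plate, just outside the ring of 13 short tick marks, 43 mm from the dial's axis, 122 mm above the table. The tick marks are 25 degrees apart; the triangle stands at the fifth tick, counting the off tick as the first. Fixed to the dryer.
- tray: Cream enamel roasting tray with a dark rim, fixed, 190 (x) x 250 (y) x 55 mm high, walls and floor 4 mm. Origin: centre of its underside. It holds the board (against the far wall, +x side) and the steel cup.
- cakeboard: Bystander standing on edge in slot 1 or 3: plywood cake board 9 x 140 x 100 mm high. Origin: middle of its bottom edge. Leave it.
- plate: Bystander standing on edge in slot 3 or 1: small rimmed cream enamel plate 14 x 130 x 94 mm high. Origin: middle of its bottom edge. Leave it.
- cup: Bystander in the roasting tray, on its near (-x) side: steel measuring cup, 60 mm across, 55 mm high. Origin: centre of its foot. Leave it.
Not all that is in view belongs to the job. Leave any purple or yellow look-alike of the board alone.

How it is judged:
At the end, for the whole second after the job is handed in: The board rests, let go, on a long edge on the deck in slot 0 or 2 (centre within 14 mm of the slot's middle across it, 40 mm along it, 52-68 mm above the deck), face within 15 degrees of square to the dryer's x; the dial is at rest within 0.1 rad of 1.745 (the triangle) ((x of board_mid in the frame of slot0 between -0.014 and 0.014 m or x of board_mid in the frame of slot2 between -0.014 and 0.014 m) and z of board_mid in the frame of slot0 between 0.052 and 0.068 m and y of board_mid in the frame of slot0 between -0.04 and 0.04 m and angle between the x axis of board and the x axis of dryer, either way round below 0.26 rad and linear speed of board below 0.02 m/s and contact force between the fingers and board below 0.1 N and value of joint dial between 1.645 and 1.845 rad and velocity of joint dial between -0.05 and 0.05 rad/s); the robot touches nothing.
It fails at once if the board is dropped: falling faster than 0.6 m/s (a fall of about 2 cm) with no finger on it (linear speed of board above 0.6 m/s and contact force between the fingers and board below 0.01 N).
It fails at once if a thing that is already drying, or the cup in the tray, is moved more than 3 cm or tipped more than 0.5 rad (distance of any of cakeboard, plate, cup from where it was at the start of the episode above 0.03 m or angle between any of cakeboard, plate, cup's own z axis and vertical above 0.5 rad).
It also fails if it takes over 54 s, if anything falls off the work surface, if the arm or the gripper's body presses on something with over 40 N, if the wrist force passes 120 N, or if a joint passes its speed limit or range.

### The arm

A 6-joint arm with a two-finger parallel gripper is mounted at the origin on the work surface. World frame = base frame: x ahead of the robot, y to its left, z up, the work surface at z = 0. Lengths are in m, angles in rad, forces in N, time in s.
With the tool pointing down it reaches from about 0.275 to 0.725 m from the base axis. Payload 5.6 kg.
Tool frame: the origin (TCP) lies at the very end of the fingers, on their centre line; the grasp point (between the pads) lies 19 mm behind it; z points along the fingers, y is the line along which they close (so a half turn about z gives the same grasp; the last joint's range is limited). The gripper opens to 85 mm and grips with 20 to 120 N. Pads are 22 mm wide; open, the fingers measure 114 mm over their backs; the gripper's body (76 mm by 85 mm) begins 54 mm behind the grasp point. The pads swing forward as they close: fully open they stand 13 mm farther back than shut.
Start: joints at [-1.001, 0.255, 0.108, 0, -1.424, -0.285], TCP at [0.155, -0.528, 0.231] pointing down, gripper open.
Joint ranges: [-2.95, 2.95], [-1.21, 1.97], [-1.09, 1.5], [-2.87, 1.71], [-2.94, -0.07], [-3.05, 3.05]. Speed limits (rad/s): [2.57, 2.57, 3.14, 3.14, 3.14, 3.14].

### API

Orientations are given as [roll, pitch, yaw] about the fixed x, y, z axes, in that order (R = Rz(yaw) Ry(pitch) Rx(roll)).
In Python, from cell import status, eyes, workorder, look_for, cut_out gives the robot as it stands.
- The arm moves only by the tool drive_tool, never from a script. Its argument "motion" is one flat list of numbers, 7 for each row, row after row: the turn, a rotation vector about the tool's x, y, z in degrees, then the shift along the tool's x, y, z in m, then the closure, from 0 (fully open) to 1 (shut). A call has 1 to 20 rows; each row is the pose to reach, as a shift and turn from the pose commanded when the call began, along the tool's axes at that moment; what a row does not reach only later rows make up. A row lasts 1/10 s, in which the tool goes at most 50 mm and 8.59 degrees, less where a joint would pass 70% of its speed; a pose out of reach is approached as far as the arm can. A call with a gripper value outside its range is refused whole. The fingers move at their own pace and stop on an object; "grip_force" is the grip in N (left out, the last holds). Time passes only in rows, so rows that repeat a pose let the fingers close. It gives the time, the measured TCP pose, the force, the opening and the grip force at its end, in the units of the state.
- status.get_obs(): the state, without advancing time (a new reading comes with each control period).
- eyes.camera(name): name is "side" or "top"; returns a dict with "img" (480x640x3 uint8, red, green, blue), "z_map" (480x640 float32, m along the optical axis (not along the pixel's ray), 0 where there is no reading), "fx", "fy", "cx", "cy" (pixels), "origin" and "orientation" of the camera in the world. Camera axes: x right, y up, looking along -z (the intrinsics and any distortion apply to the point x, -y, -z); pixel columns grow to the right and rows downward; lengths in m; the calibration is good to about 2 mm. A picture is of the moment at which its call begins.
- workorder.close_job(): hands the job in; it is judged then, once.
Trained networks look in the newest picture that a camera, given by its name, has taken for a name from the list of things; names that differ only in an ending like _2 or _b are one class to them, and where a whole thing is asked for, a point or a joint stands for the part that bears it (a point fixed in the world has none). Each returns a list of dicts, best first, with "score" (0 to 1); they miss things now and then, are a little off and sometimes report something else, mostly with a low value. They report only what shows in the picture. A call takes as long as a camera call. They do not tell look-alikes from the thing itself.
- look_for(label, camera): "centre" ([column, row] in pixels, amid what is visible of it).
- cut_out(label, camera): "region" (480x640 bool, what is visible of it) and "centre" ([column, row] in pixels, amid what is visible of it).
The state is a dict: "t": time; "joint_pos": joint angles; "joint_velocities": joint speeds; "effort": joint torques, N m; "position": TCP position; "orientation": TCP orientation; "ft_force": force on the tool from outside, world axes, zero at the start; "moment": the same for the moment, N m; "opening": finger opening in m; "grip_force": force on a finger pad.
Only numpy, scipy, OpenCV 4.12 (cv2) and the standard library are available. Lean on these libraries where they do the work, as an engineer would, in place of code of your own. Each camera call takes 0.05 s, during which the arm holds its last target. There are 200 camera calls.

## Working session

There is one attempt and no reset: what is moved stays moved. The work goes in short steps, Python scripts to look and compute and a tool call to move; the robot and the scene stay as the last step left them, time stands still between calls to the robot, and variables do not carry over. Pictures are saved under pics/ and viewed, at most 10 in all, crops included, and the job is handed in when it is done.

Besides the shell and the picture viewer there is one more tool, called after "Call:" as a command line: name --argument value ..., lists and objects as JSON in quotes. drive_tool: Moves the arm, as the interface text tells. Its arguments: {"type":"object","properties":{"motion":{"type":"array"},"grip_force":{"type":"number"}},"required":["motion"]}

```bash
mkdir -p pics; ls
cat > h.py <<'E'
import numpy as np, cv2
from scipy.spatial.transform import Rotation as R
from cell import status, eyes, workorder, look_for, cut_out
def Rc(o):
    o=np.array(o,float)
    if o.shape==(3,3): return o
    return R.from_euler('xyz',o).as_matrix() if o.size==3 else R.from_quat(o).as_matrix()
def cloud(c):
    z=c['z_map'];v,u=np.mgrid[:480,:640]
    p=np.stack([(u-c['cx'])/c['fx']*z,-(v-c['cy'])/c['fy']*z,-z],-1)
    return p@Rc(c['orientation']).T+np.array(c['origin'])
def save(c,n): cv2.imwrite('pics/'+n,c['img'][:,:,::-1])
E
python3 - <<'E'
from h import *
print(status.get_obs())
for n in('top','side'):
    c=eyes.camera(n);save(c,n+'1.png');np.savez(n+'1.npz',P=cloud(c),img=c['img'])
    print(n,c['origin'],c['orientation'],c['fx'],[k for k in c if k not in('img','z_map')])
    P=cloud(c)
    for l in('board','dryer','tray','dial','dial_nose','dial_mark','cakeboard','plate','cup','slot0','slot2'):
        try:
            for r in look_for(l,n)[:3]:
                u,v=np.round(r['centre']).astype(int);print(l,round(r['score'],2),u,v,P[v,u].round(3))
        except Exception as e: print(l,e)
E
```

```text
pics
{'t': 0.0, 'joint_pos': array([-1.00136314e+00,  2.55750683e-01,  1.06998455e-01, -5.11505950e-04,
       -1.42394707e+00, -2.84581137e-01]), 'joint_velocities': array([ 6.98041153e-04, -5.08287594e-04, -7.63827694e-04,  3.27819246e-05,
       -1.03702805e-03, -4.21770387e-04]), 'effort': array([-8.47208980e-05, -3.86624873e+01,  2.37941980e+01,  5.36497012e+00,
       -5.97422899e-03, -1.12728071e-05]), 'position': array([ 0.15446541, -0.52732273,  0.23038587]), 'orientation': array([ 3.13962418e+00, -4.87623692e-05, -2.85681588e+00]), 'ft_force': array([0.15443003, 0.04980992, 0.14879657]), 'moment': array([ 0.02379805,  0.08526119, -0.02884869]), 'grip_force': 0.0, 'opening': 0.0853910340777811}
top [0.34709224 0.07191758 1.30155029] [ 0.106109    0.00462376 -1.55100292] 504.7769534465626 ['fx', 'fy', 'cx', 'cy', 'origin', 'orientation']
board 0.98 174 177 [0.66  0.457 0.009]
board 0.97 242 317 [0.3   0.266 0.007]
board 0.85 428 331 [ 0.275 -0.204  0.017]
dryer 0.84 429 223 [ 0.546 -0.202  0.041]
dryer 0.71 397 236 [ 0.495 -0.103  0.163]
tray 0.85 264 226 [0.535 0.218 0.003]

[... 417 characters left out ...]
298 ] 433.30595689037733 ['fx', 'fy', 'cx', 'cy', 'origin', 'orientation']
board 0.83 102 339 [0.648 0.469 0.012]
board 0.69 417 258 [ 0.316 -0.187  0.013]
board 0.64 293 379 [0.293 0.268 0.012]
dryer 0.82 345 216 [ 0.466 -0.083  0.122]
dryer 0.16 346 207 [ 0.477 -0.098  0.135]
tray 0.88 239 306 [0.52  0.214 0.004]
tray 0.33 342 204 [ 0.476 -0.081  0.152]
dial_nose 0.78 343 202 [ 0.479 -0.088  0.153]
dial_mark 0.67 348 215 [ 0.465 -0.092  0.121]
cakeboard 0.67 205 267 [0.614 0.225 0.071]
cakeboard 0.57 376 182 [ 0.511 -0.265  0.12 ]
plate 0.7 349 173 [ 0.608 -0.27   0.11 ]
cup 0.61 269 285 [0.51  0.132 0.018]
slot0 0.61 347 215 [ 0.464 -0.087  0.124]
slot2 0.61 347 215 [ 0.464 -0.087  0.124]
```

View pics/top1.png

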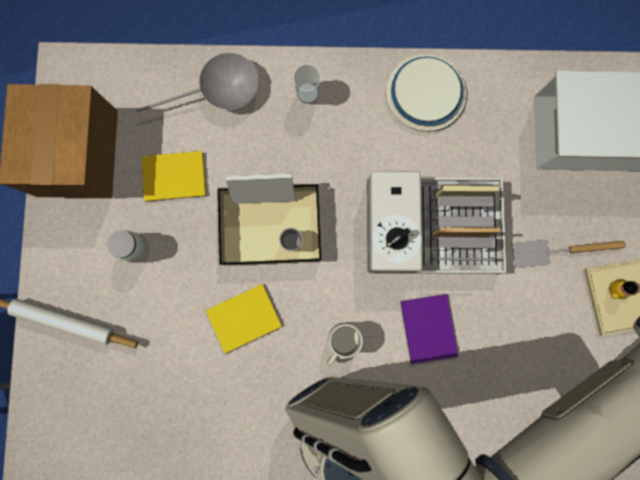

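View pics/side1.png

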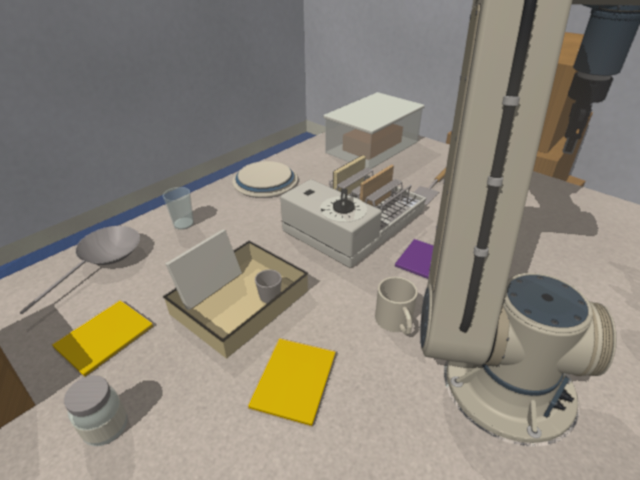

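The top view shows the white board in the tray around (260,188). The dryer's tower is at (396,222), its dial at (398,238), and the occupied slots at rows 190 and 231. Next I'll fit geometry to these.

```bash
cat > fit.py <<'E'
from h import *
import sys
T=np.load('top1.npz');S=np.load('side1.npz')
for nm,D in(('top',T),('side',S)):
    P=D['P'].reshape(-1,3);I=D['img'].reshape(-1,3).astype(int)
    # tower top
    m=(abs(P[:,2]-.12)<.006)&(P[:,0]>.38)&(P[:,0]<.68)&(P[:,1]>-.19)&(P[:,1]<.02)
    r=cv2.minAreaRect(P[m][:,:2].astype(np.float32)*1000);print(nm,'tower',r,P[m][:,2].mean())
    # lip
    m=(P[:,2]>.045)&(P[:,2]<.058)&(P[:,0]>.38)&(P[:,0]<.72)&(P[:,1]<-.1)&(P[:,1]>-.4)
    print('lip bounds',P[m].min(0).round(3),P[m].max(0).round(3))
    for n,(y0,y1,x0,x1) in {'cb':(-.34,-.19,.48,.55),'pl':(-.34,-.19,.58,.66)}.items():
        m=(P[:,2]>.115)&(P[:,0]>x0)&(P[:,0]<x1)&(P[:,1]>y0)&(P[:,1]<y1)
        if m.sum()>5: print(n,cv2.minAreaRect(P[m][:,:2].astype(np.float32)*1000),P[m].mean(0).round(3),P[m][:,2].max())
    # board: points above tray
    m=(P[:,2]>.066)&(P[:,2]<.14)&(P[:,0]>.52)&(P[:,0]<.75)&(P[:,1]>.1)&(P[:,1]<.36)
    B=P[m];c=np.median(B,0)
    for _ in range(5):
        w,v=np.linalg.eigh(np.cov((B-B.mean(0)).T));n=v[:,0];d=(B-B.mean(0))@n
        if len(B)>100:B=B[abs(d)<max(.002,2*d.std())]
    n*=np.sign(n[2]);print('board n',n.round(3),'c',B.mean(0).round(4),len(B),'yaw',np.degrees(np.arctan2(-n[1],-n[0])).round(2),'lean',np.degrees(np.arcsin(n[2])).round(1))
    yh=np.array([n[1],-n[0],0]);yh/=np.linalg.norm(yh);yh*=np.sign(yh[1]);zh=np.cross(n,yh);zh*=np.sign(zh[2])
    q=P[m]-B.mean(0);q=q[abs(q@n)<.006]
    print(' y ext',np.percentile(q@yh,[.5,99.5]).round(4),'z ext',np.percentile(q@zh,[.5,99.5]).round(4),'top mid front',(B.mean(0)+yh*np.percentile(q@yh,[.5,99.5]).mean()+zh*np.percentile(q@zh,99.7)).round(4))
    # knob bar
    m=(P[:,2]>.150)&(P[:,2]<.17)&(P[:,0]>.42)&(P[:,0]<.58)&(P[:,1]>-.17)&(P[:,1]<-.03)
    print('bar',m.sum(),cv2.minAreaRect(P[m][:,:2].astype(np.float32)*1000),P[m].mean(0).round(4))
    m=(P[:,2]>.126)&(P[:,2]<.17)&(P[:,0]>.42)&(P[:,0]<.58)&(P[:,1]>-.17)&(P[:,1]<-.03)
    print('disc',m.sum(),cv2.minEnclosingCircle(P[m][:,:2].astype(np.float32)*1000))
img=T['img'];cv2.imwrite('pics/crop1.png',cv2.resize(img[165:280,360:515],None,fx=5,fy=5,interpolation=cv2.INTER_CUBIC)[:,:,::-1])
E
python3 fit.py
```

```text
top tower ((539.1019897460938, -107.69729614257812), (240.22361755371094, 119.69383239746094), 0.407269686460495) 0.12092397242306138
lip bounds [ 0.421 -0.389  0.045] [ 0.663 -0.17   0.058]
cb ((515.8433227539062, -271.9239807128906), (9.636700630187988, 135.03619384765625), 0.8947645425796509) [ 0.515 -0.272  0.137] 0.1464462966776432
pl ((616.1791381835938, -277.13067626953125), (15.621190071105957, 125.5987777709961), 1.1561603546142578) [ 0.615 -0.276  0.132] 0.14107266107335636
board n [-0.946 -0.06   0.318] c [0.6244 0.2199 0.0973] 844 yaw 3.66 lean 18.6
 y ext [-0.0785  0.0796] z ext [-0.0323  0.0312] top mid front [0.6344 0.2211 0.1272]
bar 167 ((492.4783935546875, -106.36549377441406), (15.437111854553223, 59.475521087646484), 37.82798385620117) [ 0.4936 -0.1079  0.1612]
disc 515 ((499.5670166015625, -121.22677612304688), 77.43754577636719)
side tower ((536.7858276367188, -105.87922668457031), (241.7379913330078, 123.68637084960938), 0.7594082355499268) 0.12085529463628111
lip bounds [ 0.416 -0.391  0.045] [ 0.655 -0.1    0.058]
cb ((514.4822387695312, -271.3633728027344), (12.560375213623047, 136.65383911132812), 1.0203739404678345) [ 0.512 -0.267  0.131] 0.14362889685595126
pl ((614.9464111328125, -276.3460693359375), (19.392642974853516, 126.5619125366211), 0.7045319676399231) [ 0.611 -0.27   0.129] 0.13786801658529413
board n [-0.95  -0.059  0.306] c [0.6219 0.2261 0.0949] 1527 yaw 3.58 lean 17.8
 y ext [-0.0835  0.0752] z ext [-0.0299  0.0295] top mid front [0.6312 0.2225 0.1232]
bar 109 ((489.61260986328125, -105.04670715332031), (14.597637176513672, 61.997535705566406), 40.310794830322266) [ 0.4886 -0.1032  0.1599]
disc 327 ((489.1499328613281, -105.43990325927734), 31.004364013671875)
```

View pics/crop1.png

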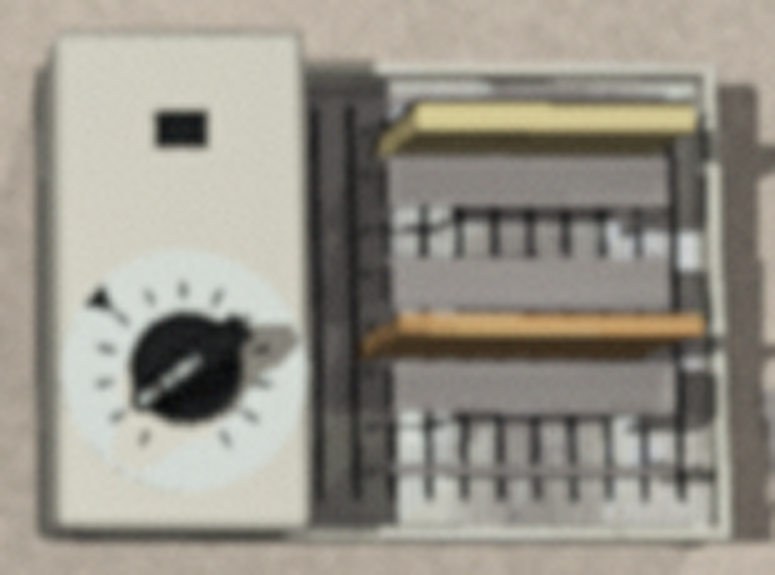

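The pointer line runs toward the lower left of the crop, near the second tick, and the triangle is at crop (105,300). The slots lie between the grey caps. One refinement before moving: tick directions, caps and the first rows.

```bash
cat >> h.py <<'E'
def rows(targets,o=None):
    """targets: list of (pos, 3x3) world -> rotvec deg + shift in present tool axes"""
    o=o or status.get_obs();p0=np.array(o['position']);R0=Rc(o['orientation'])
    for p,Rt in targets:
        print(np.r_[R.from_matrix(R0.T@Rt).as_rotvec(degrees=True).round(2),(R0.T@(np.array(p)-p0)).round(4)].tolist())
def down(deg): return R.from_euler('xyz',[180,0,deg],degrees=True).as_matrix()
def pix(c,u,v,z):
    d=Rc(c['orientation'])@np.array([(u-c['cx'])/c['fx'],-(v-c['cy'])/c['fy'],-1]);o=np.array(c['origin'])
    return o+d*(z-o[2])/d[2]
E
python3 - <<'E'
from h import *
T=np.load('top1.npz');P=T['P'].reshape(-1,3)
for y0 in(-.24,-.30):
  m=(abs(P[:,2]-.102)<.005)&(abs(P[:,1]-y0)<.02)&(P[:,0]>.42)&(P[:,0]<.66)
  xs=np.sort(P[m][:,0]);g=np.split(xs,np.where(np.diff(xs)>.012)[0]+1)
  print(y0,[(len(a),a.min().round(4),a.max().round(4)) for a in g])
c=eyes.camera('top')
tk=[(145,438),(118,415),(105,383),(105,348),(122,315),(150,297),(183,290),(217,297),(253,413),(225,438)]
q=np.array([pix(c,360+(a+.5)/5-.5,165+(b+.5)/5-.5,.122)[:2] for a,b in tk])
A=np.c_[2*q,np.ones(len(q))];s=np.linalg.lstsq(A,(q**2).sum(1),rcond=None)[0]
print('dial centre',s[:2].round(4),'r',np.sqrt(s[2]+s[0]**2+s[1]**2))
a=np.degrees(np.arctan2(q[:,1]-s[1],q[:,0]-s[0]));print(a.round(1))
t=pix(c,360+105/5,165+300/5,.122)[:2];print('tri',t,np.degrees(np.arctan2(*(t-s[:2])[::-1])))
e=[pix(c,360+u/5,165+v/5,.162)[:2] for u,v in((138,402),(200,355))];print('line ends',e)
d=e[0]-e[1];print(np.degrees(np.arctan2(d[1],d[0])))
p=[.493,-.107]
rows([([.42,-.13,.25],down(-52)),([*p,.21],down(-52)),([*p,.137],down(-52))])
E
```

```text
-0.24 [(33, np.float64(0.4497), np.float64(0.4531)), (178, np.float64(0.4786), np.float64(0.5109)), (157, np.float64(0.5288), np.float64(0.5524)), (186, np.float64(0.5777), np.float64(0.6101)), (17, np.float64(0.6291), np.float64(0.6326))]
-0.3 [(37, np.float64(0.4492), np.float64(0.4544)), (171, np.float64(0.4796), np.float64(0.5122)), (157, np.float64(0.5301), np.float64(0.5532)), (193, np.float64(0.5788), np.float64(0.6115)), (16, np.float64(0.6322), np.float64(0.6339))]
dial centre [ 0.4947 -0.1079] r 0.037879712917981846
[ 151.3  126.   101.2   76.    49.2   25.2    0.6  -24.3 -121.8 -148.9]
tri [ 0.52587627 -0.07166272] 49.30798351507657
line ends [array([ 0.47333295, -0.08205074]), array([ 0.49537374, -0.11011409])]
128.14586820274255
[-0.0, 0.0, -111.68, -0.3665, 0.3072, -0.0187]
[-0.0, 0.0, -111.68, -0.4431, 0.3088, 0.0213]
[-0.0, 0.0, -111.68, -0.443, 0.3088, 0.0943]
```

Call:
drive_tool --motion '[0,0,-112,-0.37,0.31,-0.03,0,0,0,-112,-0.37,0.31,-0.03,0,0,0,-112,-0.37,0.31,-0.03,0,0,0,-112,-0.37,0.31,-0.03,0,0,0,-112,-0.37,0.31,-0.03,0,0,0,-112,-0.37,0.31,-0.03,0,0,0,-112,-0.37,0.31,-0.03,0,0,0,-112,-0.37,0.31,-0.03,0,0,0,-112,-0.37,0.31,-0.03,0,0,0,-112,-0.37,0.31,-0.03,0,0,0,-112,-0.37,0.31,-0.03,0,0,0,-112,-0.37,0.31,-0.03,0,0,0,-112,-0.37,0.31,-0.03,0,0,0,-112,-0.443,0.309,0.02,0,0,0,-112,-0.443,0.309,0.02,0,0,0,-112,-0.443,0.309,0.02,0,0,0,-112,-0.443,0.309,0.02,0,0,0,-112,-0.443,0.309,0.02,0,0,0,-112,-0.443,0.309,0.02,0]' --grip_force 30

```text
t: 3.15
position: [0.4928, -0.1071, 0.2125]
orientation: [-3.14, -0.001, -0.902]
ft_force: [0.1, 0.1, 0.4]
opening: 0.0857
grip_force: 0.0
```

Run:
```python
from h import *
o=status.get_obs();print(o['t'],o['position'],np.degrees(o['orientation']),o['joint_pos'],o['ft_force'])
c=[.4935,-.1075]
rows([([*c,.2],down(-52)),([*c,.137],down(-52))])
s=eyes.camera('side');cv2.imwrite('pics/s2.png',cv2.resize(s['img'][120:280,240:460],None,fx=3.5,fy=3.5)[:,:,::-1])
```

```text
3.15 [ 0.49283376 -0.10706519  0.21253683] [-1.79896097e+02 -8.30799187e-02 -5.16958863e+01] [ 9.74059587e-02  1.69734184e-01 -4.86097039e-02  2.45527542e-04
 -1.35014296e+00  5.71074796e-01] [0.05370209 0.10872949 0.3890617 ]
[-0.1, -0.08, 0.3, 0.0007, -0.0002, 0.0125]
[-0.1, -0.08, 0.3, 0.0006, -0.0001, 0.0755]
```

View pics/s2.png

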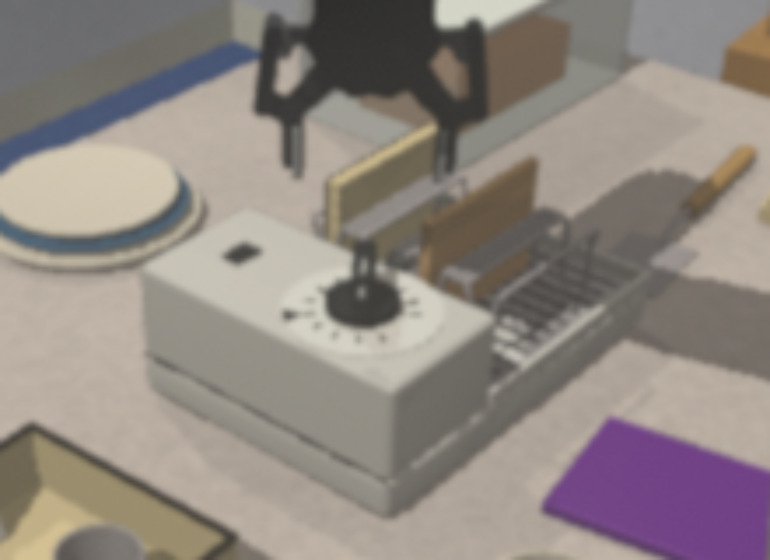

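The fingers are centred over the bar, around (362,270) in the crop, so I'll descend and close.

Call:
drive_tool --motion '[0,0,0,0.0005,0,0.03,0,0,0,0,0.0005,0,0.05,0.3,0,0,0,0.0005,0,0.065,0.5,0,0,0,0.0005,0,0.075,0.6,0,0,0,0.0005,0,0.075,1,0,0,0,0.0005,0,0.075,1,0,0,0,0.0005,0,0.075,1,0,0,0,0.0005,0,0.075,1,0,0,0,0.0005,0,0.075,1]' --grip_force 30

```text
t: 4.1
position: [0.4937, -0.1071, 0.1371]
orientation: [-3.14, -0.001, -0.902]
ft_force: [-0.3, 1.5, 1.7]
opening: 0.0154
grip_force: 35.3
```

Call:
drive_tool --motion '[0,0,8,0,0,0,1,0,0,16,0,0,0,1,0,0,24,0,0,0,1,0,0,32,0,0,0,1,0,0,40,0,0,0,1,0,0,48,0,0,0,1,0,0,56,0,0,0,1,0,0,64,0,0,0,1,0,0,72,0,0,0,1,0,0,78,0,0,0,1,0,0,78,0,0,0,1,0,0,78,0,0,0,1,0,0,78,0,0,0,0.7,0,0,78,0,0,0,0.5,0,0,78,0,0,0,0.4,0,0,78,0,0,0,0.3,0,0,78,0,0,-0.03,0,0,0,78,0,0,-0.07,0,0,0,78,0,0,-0.11,0,0,0,78,0,0,-0.12,0]'

```text
t: 6.1
position: [0.4951, -0.1078, 0.2612]
orientation: [-3.134, 0.004, -2.263]
ft_force: [-0.5, -0.5, -0.3]
opening: 0.0854
grip_force: 0.0
```

Run:
```python
from h import *
o=status.get_obs();print(o['t'],o['position'],np.degrees(o['orientation']),o['joint_pos'],o['ft_force'])
n=np.array([-.948,-.06,.308]);n/=np.linalg.norm(n);xb=-n
yb=np.cross([0,0,1],xb);yb/=np.linalg.norm(yb);zb=np.cross(xb,yb)
top=np.array([.6364,.2228,.118]);print(zb,xb)
Rt=np.c_[np.cross(-xb,-zb),-xb,-zb];print(np.linalg.det(Rt),Rt)
pre=top+zb*.06;g=top-zb*.032
rows([([.55,.15,.3],Rt),(pre,Rt),(g,Rt)])
print(pre,g)
```

```text
6.1 [ 0.49512606 -0.10782237  0.26123822] [-179.58718666    0.24586697 -129.64964266] [ 0.09676828  0.1553828   0.0563589   0.00209995 -1.46365071 -0.78901665] [-0.51657603 -0.48093443 -0.26648651]
[0.30782114 0.01948235 0.95124475] [ 0.94934523  0.06008514 -0.30843706]
0.9999999999999999 [[ 6.31647540e-02 -9.49345226e-01 -3.07821143e-01]
 [-9.98003113e-01 -6.00851409e-02 -1.94823508e-02]
 [ 3.46944695e-18  3.08437057e-01 -9.51244754e-01]]
[-17.59, 6.86, -42.91, -0.2337, 0.122, -0.0386]
[-17.59, 6.86, -42.91, -0.357, 0.0893, 0.0871]
[-17.59, 6.86, -42.91, -0.3372, 0.1106, 0.1743]
[0.65486927 0.22396894 0.17507469] [0.62654972 0.22217656 0.08756017]
```

Call:
drive_tool --motion '[-17.6,6.9,-43,-0.234,0.122,-0.039,0,-17.6,6.9,-43,-0.234,0.122,-0.039,0,-17.6,6.9,-43,-0.234,0.122,-0.039,0,-17.6,6.9,-43,-0.234,0.122,-0.039,0,-17.6,6.9,-43,-0.234,0.122,-0.039,0,-17.6,6.9,-43,-0.234,0.122,-0.039,0,-17.6,6.9,-43,-0.234,0.122,-0.039,0,-17.6,6.9,-43,-0.357,0.089,0.087,0,-17.6,6.9,-43,-0.357,0.089,0.087,0,-17.6,6.9,-43,-0.357,0.089,0.087,0,-17.6,6.9,-43,-0.357,0.089,0.087,0,-17.6,6.9,-43,-0.357,0.089,0.087,0,-17.6,6.9,-43,-0.357,0.089,0.087,0]'

```text
t: 7.4
position: [0.6527, 0.2235, 0.1685]
orientation: [2.818, 0.0, -1.507]
ft_force: [-0.1, 0.5, 0.7]
opening: 0.0852
grip_force: 0.0
```

Run:
```python
from h import *
o=status.get_obs();print(o['t'],o['position'],np.degrees(o['orientation']),o['joint_pos'],o['ft_force'])
n=np.array([-.948,-.06,.308]);n/=np.linalg.norm(n);xb=-n
yb=np.cross([0,0,1],xb);yb/=np.linalg.norm(yb);zb=np.cross(xb,yb)
top=np.array([.6364,.2228,.118])
Rt=np.c_[np.cross(-xb,-zb),-xb,-zb]
rows([(top+zb*.06,Rt),(top-zb*.032,Rt)],o)
s=eyes.camera('side');t=eyes.camera('top')
a=cv2.resize(s['img'][140:340,130:430],(600,400));b=cv2.resize(t['img'][190:280,360:450],(400,400))
cv2.imwrite('pics/m3.png',cv2.resize(np.hstack([a,b]),(800,320))[:,:,::-1])
```

```text
7.4 [0.65273139 0.22353264 0.16849181] [ 1.61477633e+02  1.00940099e-02 -8.63645523e+01] [ 0.48398816  0.83390869  0.9219657  -0.14035461 -1.95216583 -0.45355581] [-0.05006151  0.49932828  0.7309778 ]
[0.56, 0.01, 0.02, -0.0003, 0.0, -0.0069]
[0.56, 0.01, 0.02, -0.0003, -0.0009, 0.0851]
```

View pics/m3.png

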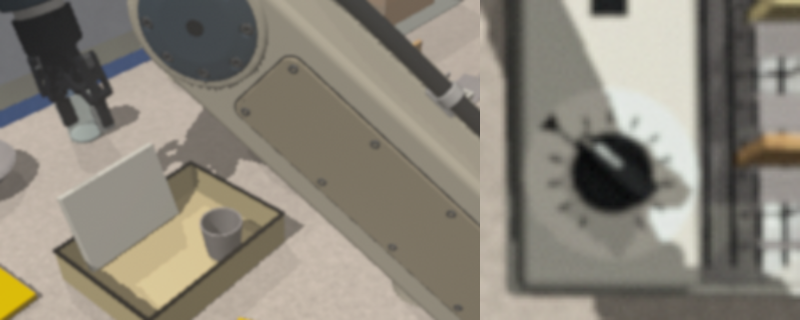

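The right panel shows the pointer aimed at the triangle (548,123). The left panel shows the gripper above the board's top edge. Descending along the tool and pinching.

Call:
drive_tool --motion '[0.6,0,0,0,-0.001,0.02,0.4,0.6,0,0,0,-0.001,0.04,0.4,0.6,0,0,0,-0.001,0.06,0.4,0.6,0,0,0,-0.001,0.075,0.5,0.6,0,0,0,-0.001,0.085,0.5,0.6,0,0,0,-0.001,0.085,0.7,0.6,0,0,0,-0.001,0.085,1,0.6,0,0,0,-0.001,0.085,1,0.6,0,0,0,-0.001,0.085,1,0.6,0,0,0,-0.001,0.085,1,0.6,0,0,0,-0.001,0.085,1]' --grip_force 60

```text
t: 8.6
position: [0.6276, 0.2227, 0.09]
orientation: [2.833, 0.002, -1.506]
ft_force: [-0.7, -0.3, 5.6]
opening: 0.0109
grip_force: 60.0
```

Call:
drive_tool --motion '[0,0,0,0,0.002,-0.01,1,0,0,0,0,0.005,-0.03,1,0,0,0,0,0.01,-0.06,1,0,0,0,0,0.02,-0.1,1,0,0,0,0,0.04,-0.13,1,0,0,0,0,0.06,-0.16,1,0,0,0,0,0.06,-0.16,1]'

```text
t: 9.3
position: [0.6197, 0.2221, 0.2656]
orientation: [2.841, 0.005, -1.507]
ft_force: [0.1, -0.6, -0.5]
opening: 0.0111
grip_force: 59.1
```

Run:
```python
from h import *
o=status.get_obs();print(o['t'],o['position'],np.degrees(o['orientation']),o['joint_pos'],o['ft_force'],o['opening'])
Rt=down(-90+.9)
rows([([.5,.1,.32],Rt),([.466,-.277,.32],Rt),([.466,-.277,.27],Rt)],o)
t=eyes.camera('top');s=eyes.camera('side')
for n in('side','top'):
  c=s if n=='side' else t
  P=cloud(c).reshape(-1,3);I=c['img'].reshape(-1,3).astype(int)
  m=(P[:,2]>.12)&(P[:,2]<.4)&(P[:,0]>.45)&(P[:,0]<.75)&(P[:,1]>.1)&(P[:,1]<.34)&(I.min(1)>95)&(I.max(1)-I.min(1)<40)
  print(n,m.sum(),P[m].min(0),P[m].max(0))
cv2.imwrite('pics/s4.png',cv2.resize(s['img'][60:340,60:440],None,fx=2,fy=2)[:,:,::-1])
```

```text
9.3 [0.61972966 0.22209429 0.26563775] [162.78306184   0.26411891 -86.31610213] [ 0.50502579  0.74418083  1.00339197 -0.15115555 -2.09644811 -0.49845061] [ 0.11661924 -0.58650725 -0.46331117] 0.011120131218105499
[17.22, -0.16, 2.8, 0.1139, 0.1379, -0.0147]
[17.22, -0.16, 2.8, 0.4879, 0.1939, 0.0008]
[17.22, -0.16, 2.8, 0.4882, 0.1791, 0.0486]
side 4268 [0.58117418 0.13967309 0.17961222] [0.63949848 0.30272541 0.38091224]
top 1887 [0.58583058 0.13968101 0.18285526] [0.65422457 0.30008311 0.39990434]
```

View pics/s4.png

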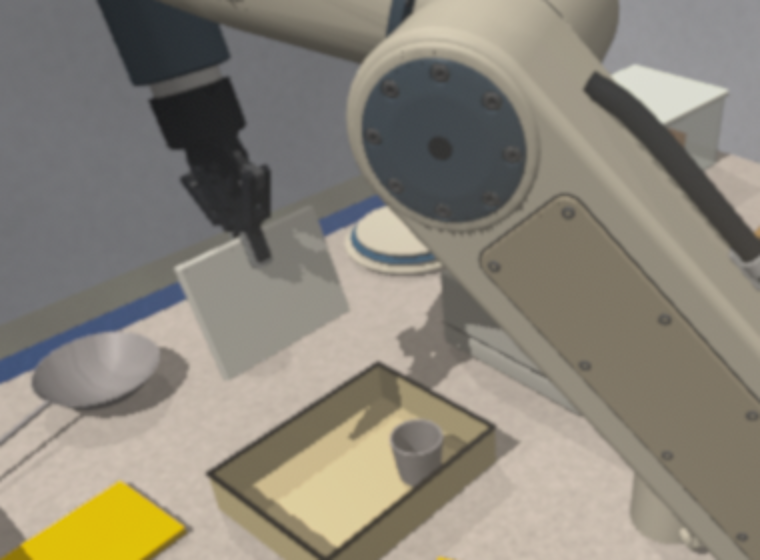

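The board is held squarely and centred, and the tray and cup are undisturbed. Carrying it over to slot 0, upright.

Call:
drive_tool --motion '[17.2,-0.2,2.8,0.114,0.138,-0.015,1,17.2,-0.2,2.8,0.114,0.138,-0.015,1,17.2,-0.2,2.8,0.114,0.138,-0.015,1,17.2,-0.2,2.8,0.114,0.138,-0.015,1,17.2,-0.2,2.8,0.15,0.145,-0.013,1,17.2,-0.2,2.8,0.19,0.15,-0.011,1,17.2,-0.2,2.8,0.23,0.155,-0.009,1,17.2,-0.2,2.8,0.27,0.16,-0.007,1,17.2,-0.2,2.8,0.31,0.17,-0.005,1,17.2,-0.2,2.8,0.35,0.175,-0.003,1,17.2,-0.2,2.8,0.39,0.18,-0.002,1,17.2,-0.2,2.8,0.43,0.185,-0.001,1,17.2,-0.2,2.8,0.46,0.19,0,1,17.2,-0.2,2.8,0.48,0.193,0.001,1,17.2,-0.2,2.8,0.488,0.194,0.001,1,17.2,-0.2,2.8,0.488,0.179,0.049,1,17.2,-0.2,2.8,0.488,0.179,0.049,1,17.2,-0.2,2.8,0.488,0.179,0.049,1,17.2,-0.2,2.8,0.488,0.179,0.049,1]'

```text
t: 11.3
position: [0.4672, -0.2775, 0.27]
orientation: [3.136, -0.006, -1.554]
ft_force: [1.0, -0.1, -0.5]
opening: 0.0112
grip_force: 59.8
```

Run:
```python
from h import *
o=status.get_obs();print(o['t'],o['position'],np.degrees(o['orientation']),o['ft_force'],o['opening'])
Rt=down(-90+.9)
rows([([.466,-.277,o['position'][2]],Rt),([.466,-.277,.17],Rt)],o)
t=eyes.camera('top');s=eyes.camera('side')
for n,c in(('side',s),('top',t)):
  P=cloud(c).reshape(-1,3);I=c['img'].reshape(-1,3).astype(int)
  m=(P[:,2]>.155)&(P[:,2]<.31)&(P[:,0]>.43)&(P[:,0]<.5)&(P[:,1]>-.38)&(P[:,1]<-.18)
  for y0,y1 in((-.375,-.315),(-.315,-.24),(-.24,-.18)):
    k=m&(P[:,1]>y0)&(P[:,1]<y1);
    if k.sum()>10:print(n,y0,k.sum(),np.percentile(P[k],[1,50,99],axis=0).round(4).tolist())
a=cv2.resize(s['img'][100:280,280:480],(450,405));b=cv2.resize(t['img'][160:290,360:520],(498,405))
cv2.imwrite('pics/m5.png',cv2.resize(np.hstack([a,b]),(800,342))[:,:,::-1])
```

```text
11.3 [ 0.46716369 -0.27746191  0.27004768] [179.66609652  -0.33548566 -89.05009781] [ 1.01869502 -0.11035266 -0.53046972] 0.011184043440490392
[0.33, -0.34, 0.05, -0.0005, 0.0012, 0.0]
[0.33, -0.34, 0.05, -0.0011, 0.0006, 0.1]
side -0.375 341 [[0.4594, -0.3583, 0.186], [0.4617, -0.3358, 0.2419], [0.4642, -0.3159, 0.2942]]
side -0.315 787 [[0.4474, -0.3137, 0.186], [0.4605, -0.2708, 0.2515], [0.4834, -0.2406, 0.3078]]
side -0.24 648 [[0.4575, -0.2391, 0.1848], [0.4603, -0.2107, 0.2492], [0.4707, -0.1964, 0.303]]
top -0.315 30 [[0.4481, -0.2802, 0.2819], [0.4572, -0.273, 0.3005], [0.4738, -0.2672, 0.309]]
```

View pics/m5.png

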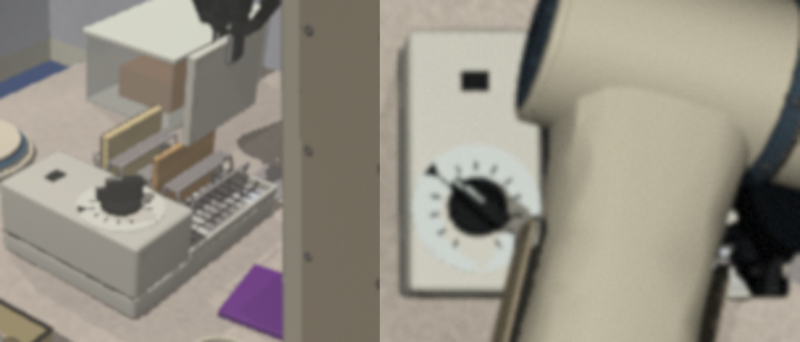

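The board hangs over slot 0 about 2 mm too far in +x. I'll correct that and lower it between the hoops.

Call:
drive_tool --motion '[0.3,-0.3,0,-0.001,0.0025,0.01,1,0.3,-0.3,0,-0.001,0.0025,0.03,1,0.3,-0.3,0,-0.001,0.0025,0.05,1,0.3,-0.3,0,-0.001,0.0025,0.065,1,0.3,-0.3,0,-0.001,0.0025,0.075,1,0.3,-0.3,0,-0.001,0.0025,0.085,1,0.3,-0.3,0,-0.001,0.0025,0.09,1,0.3,-0.3,0,-0.001,0.0025,0.095,1,0.3,-0.3,0,-0.001,0.0025,0.1,1,0.3,-0.3,0,-0.001,0.0025,0.1,1]'

```text
t: 12.4
position: [0.4628, -0.2764, 0.1666]
orientation: [3.138, 0.002, -1.555]
ft_force: [5.6, -1.1, -4.3]
opening: 0.0111
grip_force: 59.2
```

Run:
```python
from h import *
o=status.get_obs();print(o['t'],o['position'],o['ft_force'],o['moment'])
s=eyes.camera('side');P=cloud(s).reshape(-1,3)
m=(P[:,2]>.08)&(P[:,2]<.11)&(P[:,0]>.43)&(P[:,0]<.5)&(P[:,1]>-.36)&(P[:,1]<-.19)
print(np.histogram(P[m][:,0],20,(.44,.48)))
cv2.imwrite('pics/s6.png',cv2.resize(s['img'][120:260,320:440],None,fx=5,fy=4)[:,:,::-1])
```

```text
12.4 [ 0.46276807 -0.27635023  0.16662578] [ 5.55650909 -1.14208526 -4.34818999] [-0.53115753 -2.40781578 -0.0190492 ]
(array([  0,   0,   0,  24,  29,  20,  15,  66, 107,  33,   1,   4,   3,
         2,   1,   0,   0,   0,   3,   4]), array([0.44 , 0.442, 0.444, 0.446, 0.448, 0.45 , 0.452, 0.454, 0.456,
       0.458, 0.46 , 0.462, 0.464, 0.466, 0.468, 0.47 , 0.472, 0.474,
       0.476, 0.478, 0.48 ]))
```

View pics/s6.png

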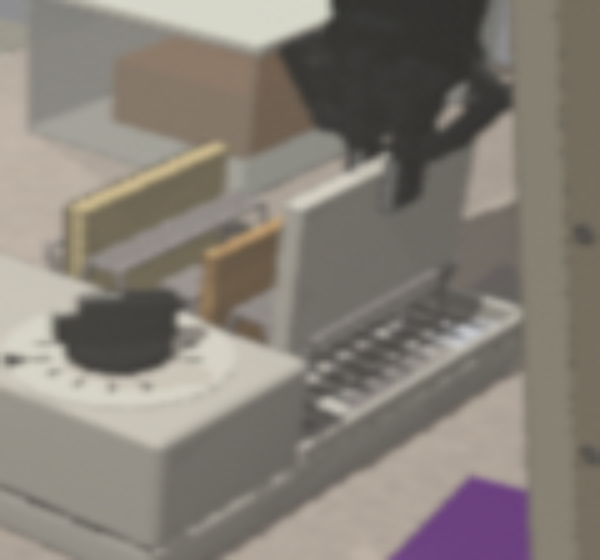

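The board is between the hoops and touching the near one with +x force. I'll shift back 3 mm and lower further.

Call:
drive_tool --motion '[0,0,0,0,-0.003,0,1,0,0,0,0,-0.003,0,1,0,0,0,0,-0.003,0.007,1,0,0,0,0,-0.003,0.014,1,0,0,0,0,-0.003,0.02,1,0,0,0,0,-0.003,0.025,1,0,0,0,0,-0.003,0.025,1]'

```text
t: 13.15
position: [0.4638, -0.2759, 0.1405]
orientation: [3.134, 0.003, -1.555]
ft_force: [0.5, -0.3, -2.7]
opening: 0.011
grip_force: 59.8
```

Call:
drive_tool --motion '[0,0,0,0,0,0.003,1,0,0,0,0,0,0.006,1,0,0,0,0,0,0.009,1,0,0,0,0,0,0.009,1]'

```text
t: 13.55
position: [0.464, -0.276, 0.132]
orientation: [3.135, 0.003, -1.555]
ft_force: [-1.0, -0.6, -1.9]
opening: 0.0112
grip_force: 59.8
```

Call:
drive_tool --motion '[0,0,0,0,0,0.002,1,0,0,0,0,0,0.004,1,0,0,0,0,0,0.004,1]'

```text
t: 13.85
position: [0.4643, -0.2761, 0.1286]
orientation: [3.136, 0.002, -1.555]
ft_force: [0.1, 0.7, -1.7]
opening: 0.0113
grip_force: 59.8
```

Call:
drive_tool --motion '[0,0,0,0,0,0.0015,1,0,0,0,0,0,0.003,1,0,0,0,0,0,0.003,1]'

```text
t: 14.15
position: [0.4646, -0.2761, 0.1285]
orientation: [3.138, 0.001, -1.554]
ft_force: [-4.0, 6.4, 15.8]
opening: 0.0115
grip_force: 62.5
```

It touched down with about 16 N. Opening partly and withdrawing upward.

Call:
drive_tool --motion '[0,0,0,0,0,-0.001,1,0,0,0,0,0,-0.001,0.8,0,0,0,0,0,-0.001,0.7,0,0,0,0,0,-0.001,0.65,0,0,0,0,0,-0.001,0.65,0,0,0,0,0,-0.001,0.65,0,0,0,0,0,-0.02,0.65,0,0,0,0,0,-0.05,0.65,0,0,0,0,0,-0.09,0.65,0,0,0,0,0,-0.13,0.65,0,0,0,0,0,-0.17,0.5,0,0,0,0,0,-0.17,0.5]'

```text
t: 15.35
position: [0.4671, -0.278, 0.3018]
orientation: [-3.138, -0.003, -1.555]
ft_force: [0.6, -0.9, 0.7]
opening: 0.0426
grip_force: 0.0
```

Run:
```python
from h import *
o=status.get_obs();print(o['t'],o['position'],o['ft_force'])
rows([([.36,-.42,.32],Rc(o['orientation']))],o)
```

```text
15.35 [ 0.46709705 -0.27798952  0.30180539] [ 0.57530434 -0.85179423  0.66013169]
[0.0, 0.0, 0.0, 0.1404, 0.1092, -0.0182]
```

Call:
drive_tool --motion '[0,0,0,0.05,0.05,-0.03,0.5,0,0,0,0.08,0.09,-0.03,0.5,0,0,0,0.11,0.12,-0.03,0.5,0,0,0,0.14,0.15,-0.03,0.5,0,0,0,0.17,0.18,-0.03,0.5,0,0,0,0.17,0.2,-0.03,0.5,0,0,0,0.17,0.2,-0.03,0.5]'

```text
t: 16.05
position: [0.2656, -0.4507, 0.3265]
orientation: [3.135, 0.002, -1.559]
ft_force: [0.5, 0.8, -0.0]
opening: 0.0425
grip_force: 0.0
```

Run:
```python
from h import *
t=eyes.camera('top');s=eyes.camera('side')
for n,c in(('top',t),('side',s)):
  P=cloud(c).reshape(-1,3)
  m=(P[:,2]>.145)&(P[:,2]<.175)&(P[:,0]>.43)&(P[:,0]<.495)&(P[:,1]>-.38)&(P[:,1]<-.17)
  if m.sum()>10: print(n,cv2.minAreaRect(P[m][:,:2].astype(np.float32)*1000),np.percentile(P[m][:,2],[50,95]))
  m=(P[:,2]>.150)&(P[:,2]<.17)&(P[:,0]>.45)&(P[:,0]<.54)&(P[:,1]>-.15)&(P[:,1]<-.06)
  print('bar',cv2.minAreaRect(P[m][:,:2].astype(np.float32)*1000))
a=cv2.resize(s['img'][130:260,300:440],(436,405));b=cv2.resize(t['img'][165:280,360:515],(546,405))
cv2.imwrite('pics/m7.png',cv2.resize(np.hstack([a,b]),(800,330))[:,:,::-1])
# dial: bright line in knob
sub=t['img'][165:280,360:515];big=cv2.resize(sub,None,fx=5,fy=5,interpolation=cv2.INTER_CUBIC)
v,u=np.mgrid[:big.shape[0],:big.shape[1]]
k=(big.min(2)>110)&(np.hypot(u-190,v-360)<48)
q=np.array([pix(t,360+(a+.5)/5-.5,165+(b+.5)/5-.5,.16)[:2] for a,b in zip(u[k],v[k])])
w,e=np.linalg.eigh(np.cov(q.T));print('line',k.sum(),q.mean(0),np.degrees(np.arctan2(e[1,1],e[0,1])),w)
```

```text
top ((463.71905517578125, -276.77740478515625), (11.44796371459961, 160.12771606445312), 1.054729700088501) [0.16016657 0.16466096]
bar ((495.0134582519531, -106.47511291503906), (59.87112808227539, 17.04148292541504), 48.841373443603516)
side ((462.22723388671875, -275.87994384765625), (14.558636665344238, 160.2503662109375), 0.49445009231567383) [0.15766996 0.16221842]
bar ((493.1563720703125, -105.6303482055664), (57.65815734863281, 20.27781867980957), 44.14656448364258)
line 421 [ 0.5038626  -0.09947171] 79.87236290438297 [1.98616640e-05 3.57916698e-05]
```

View pics/m7.png

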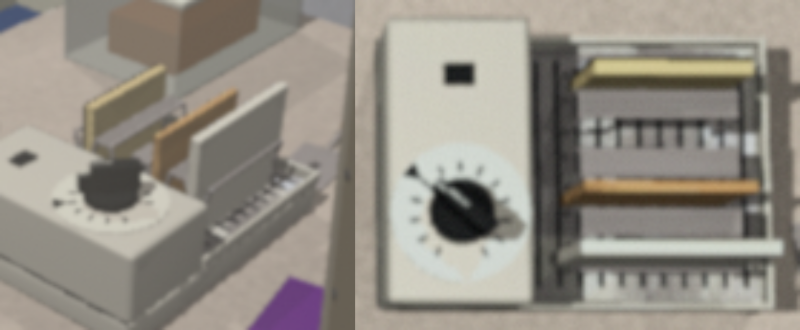

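The board stands in slot 0 with its top at 160 mm, so it rests on the deck. The pointer is on the triangle at about 49° against 50°, and the neighbours haven't moved.

```bash
python3 -c "
from cell import workorder
print(workorder.close_job())"
```

```text
the job is handed in; nothing more can be done
None
```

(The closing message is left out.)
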